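# Load a power module into its work holder and lock the holder on the bond tester

### The job

Load the orange-framed power module into the blue work holder while that stands on the bench: lay it flat in the bed and slide it fully under the hold-down lip, up to the stop. Then carry the loaded holder to the bond tester's stage, slide its foot under the two claws fully home against the end stop (the red cam lever has to be open for that), and swing the cam lever right over to lock it. Leave the other modules, the black holder and the tools where they are.

Things in the scene. Friction and masses are not known exactly. Their poses are not given: they have to be found in the camera images.
- module: Open power module with an ORANGE frame, 0.12 to 0.24 kg, flat on the bench: nickel-plated base plate 106 x 46 x 5 mm; on it a frame 84 x 46 mm up to 14 mm above the underside, flush with the plate's long sides, so plate ears 11 mm long stick out at both ends. Origin: centre of the underside; x along its length, y across, z up. Both ends are alike: it may go in either way round.
- module_black: Another module of the same size with a BLACK frame (bystander). Same axes.
- module_white: Another module of the same size with a WHITE frame (bystander). Same axes.
- holder: BLUE work holder, 0.46 to 0.7 kg, 140 mm long (x). Foot plate 140 x 78 mm, 8 mm thick; on it a block 140 x 58 mm (grip its sides, 58 mm across y) up to the flat bed at z = 36 mm. Steel end stop at its +x end, top at z = 50 mm; tail wall 5 mm high over the bed at x = -70 to -66 mm. Origin: centre of the underside; z up.
- bed_drop (a point): Point on the holder's bed, x = -6, z = 36 mm: lower the module's origin here, clear of lip and tail wall, then slide it 15 mm to the holder's +x. Corner guides 8 mm high on the bed's long edges, 49.6 mm apart, cover x = -66 to -26 and +29 to +62 mm; between them the edges are open for fingers that hold the module at its middle by its long sides.
- bed_home (a point): Point on the holder's bed, x = +9, z = 36 mm: here the module's origin is when the module touches the stop.
- lip (a point): Middle of the edge of the holder's hold-down lip, x = +54, z = 43.5 mm. The lip overhangs the bed from here to the stop's face at x = +62 mm, 7.5 mm above the bed; the module's ear goes under it.
- holder_front (a point): Point at the stop end of the blue holder: x = +60 mm, y = 0 on its underside.
- chuck_holder: Spare BLACK holder with a round steel vacuum chuck, foot 140 x 78 mm, 44 mm high, brass air nipple on its -x end (bystander). Origin: centre of the underside.
- lens_tube: Black microscope tube 130 mm long, 46 mm across, with a brass band, lying at the back (bystander). Origin: under its middle, x along it.
- screwdriver: Yellow-handled screwdriver 170 mm long lying near the robot (bystander), x along it.
- stage: Stage of the red and white bond tester, fixed, elsewhere each time. Aluminium top 150 mm above the bench, x = -155 to +95, y = -115 to +115 mm. Origin: on the top, where the holder's origin is when it is fully home (axes then parallel, the holder's stop end to +x). +x: the way the holder slides in, towards the tester's column; z up. End stop face at x = +70.5 mm, 14 mm high.
- claws (a point): Middle of the mouth of the two steel claws, on the stage's top at x = +10 mm. The claws run from here to x = +70 mm, 16.5 mm high, with a slot 81 mm wide and 10.5 mm high for the holder's foot; their lips reach in to y = +-33.5 mm. Flared cheeks, 10.5 mm high, widen the mouth by about 6 mm a side from x = +10 to -4 mm.
- apron (a point): Point on the stage's flat free apron, x = -77 mm: the holder can be set down with its origin here, just before the claws, and slid home along the stage's +x.
- cam (a joint): Angle of the red cam lever. Vertical pivot at x = +40, y = +52 mm of the stage. 0 = fully open, lever points to the stage's +y; 1.57 = fully locked, points to the stage's -x, along the holder; counter-clockwise from above. Starts anywhere from 0 to 1.3 and stays where left (about 1 N at the grip). Below 0.2 its brass eccentric is clear of the slot; above, it blocks the holder's way.
- cam_grip (a point): Middle of the upright red grip post at the lever's end, 95 mm from the pivot, 14 mm thick. It rises from the lever bar (19 to 29 mm above the stage's top, 12 mm wide) to 66 mm above the stage's top; this point is at 50 mm.
Things that resemble listed ones, but are neither listed nor needed, are in the scene too. Of the things that look like the holder, the larger one is meant.

How it is judged:
By the outcome, as a careful person would: the job done as asked, in the order asked, and still so for the second after the job is handed in, with the robot touching nothing.
It also fails if it takes over 72 s, if anything falls off the work surface, if the arm or the gripper's body presses on something with over 40 N, if the wrist force passes 120 N, or if a joint passes its speed limit or range.

### The arm

A 6-joint arm with a two-finger parallel gripper is mounted at the origin on the work surface. World frame = base frame: x ahead of the robot, y to its left, z up, the work surface at z = 0. Lengths are in m, angles in rad, forces in N, time in s.
With the tool pointing down it reaches from about 0.275 to 0.825 m from the base axis. Payload 4.9 kg.
Tool frame: the origin (TCP) lies midway between the tips of the shut fingers; the grasp point (between the pads) lies env.grasp_offset behind it (env.grasp_offset is the distance from the TCP to the grasp point, in m); z points along the fingers, y is the line along which they close (so a half turn about z gives the same grasp; the last joint's range is limited). The gripper opens to 85 mm and grips with 20 to 120 N. Pads are 22 mm wide; open, the fingers measure 114 mm over their backs; the gripper's body (76 mm by 85 mm) begins 54 mm behind the grasp point. The pads swing forward as they close: fully open they stand 13 mm farther back than shut.
Start: joints at [-1.45, 0.326, -0.193, 1.052, 0, 1.437], TCP at [0.139, -0.532, 0.231] pointing down, gripper open.
Joint ranges: [-2.65, 2.65], [-0.97, 1.79], [-1.3, 1.35], [-1.93, 2.1], [-1.47, 1.37], [-3.14, 3.14]. Speed limits (rad/s): [2.57, 2.57, 3.14, 3.14, 3.14, 3.14].

### API

Orientations are given as a unit quaternion [w, x, y, z].
In Python, from plant import env gives the robot as it stands.
- The arm moves only by the tool servo_tool, never from a script. Its argument "commands" is a list of rows, each a list of 4 numbers: the shift along the tool's x, y, z each as a share of 0.06 m, from -1 to 1, then the turn about the tool's z as a share of 0.08 rad, from -1 to 1. In form: [[tx, ty, tz, yaw], ...]. A call has exactly 10 rows; each row shifts and turns the commanded pose from where the row before left it, along the tool's axes as they then stand; what a row does not reach is not made up. A row lasts 1/8 s, in which the tool goes at most 62.5 mm and 10.7 degrees, less where a joint would pass 70% of its speed; a pose out of reach is approached as far as the arm can. A call with a number of a shift or a turn outside -1 to 1 is refused whole. A call with a gripper value outside its range is refused whole. "gripper" is the opening, from 0 (shut) to 1 (fully open), set as the call begins (left out, the last holds). The fingers move at their own pace and stop on an object; "force" is the grip in N (left out, the last holds). Time passes only in rows, so rows that do not move let the fingers close, or fill a call up. It gives the time, the measured TCP pose, the force, the opening and the grip force at its end, in the units of the state.
- env.state(): the state, without advancing time (a new reading comes with each control period).
- env.snapshot(name): name is "scene" or "top" or "wrist"; returns a dict with "color" (400x640x3 uint8, red, green, blue), "depth" (400x640 float32, m along the optical axis (not along the pixel's ray), 0 where there is no reading), "mtx" (3x3 intrinsics, pixels), "rvec" (rotation vector, rad) and "tvec" (3), from world to camera coordinates, as OpenCV has them. Camera axes: x right, y down, z forward; pixel columns grow to the right and rows downward; lengths in m; the calibration is good to about 2 mm. A picture is of the moment at which its call begins.
- env.hand_in(): hands the job in; it is judged then, once.
Trained networks look in the newest picture that a camera, given by its name, has taken for a name from the list of things; names that differ only in an ending like _2 or _b are one class to them, and where a whole thing is asked for, a point or a joint stands for the part that bears it (a point fixed in the world has none). Each returns a list of dicts, best first, with "confidence" (0 to 1); they miss things now and then, are a little off and sometimes report something else, mostly with a low value. They report only what shows in the picture. A call takes as long as a camera call. They do not tell look-alikes from the thing itself.
- env.search_frame(camera, thing): "point" ([row, column] as shares, 0 to 1, of the picture: columns of its width, rows of its height, amid what is visible of it).
- env.regions_of(camera, thing): "mask" (400x640 bool, what is visible of it) and "point" ([row, column] as shares, 0 to 1, of the picture: columns of its width, rows of its height, amid what is visible of it).
The state is a dict: "t": time; "joint_positions": joint angles; "joint_vel": joint speeds; "joint_efforts": joint torques, N m; "tcp_pos": TCP position; "tcp_rot": TCP orientation; "contact_force": force on the tool from outside, world axes, zero at the start; "wrist_torque": the same for the moment, N m; "width": opening from 0.0 (shut) to 1.0 (fully open); "finger_force": force on a finger pad.
Only numpy, scipy, OpenCV 4.12 (cv2) and the standard library are available. Lean on these libraries where they do the work, as an engineer would, in place of code of your own. Each camera call takes 0.05 s, during which the arm holds its last target. There are 200 camera calls.

## Working session

There is one attempt and no reset: what is moved stays moved. The work goes in short steps, Python scripts to look and compute and a tool call to move; the robot and the scene stay as the last step left them, time stands still between calls to the robot, and variables do not carry over. Pictures are saved under pics/ and viewed, at most 12 in all, crops included, and the job is handed in when it is done.

Besides the shell and the picture viewer there is one more tool, called after "Emit:" as name(argument=value, ...) on one line, values as JSON. servo_tool: Moves the arm, as the interface text tells. Its arguments: {"type":"object","properties":{"commands":{"type":"array"},"gripper":{"type":"number"},"force":{"type":"number"}},"required":["commands"]}

```bash
ls; mkdir -p pics; cat > h.py <<'E'
import numpy as np, cv2
from plant import env
def snap(c):
    s=env.snapshot(c); R=cv2.Rodrigues(np.array(s['rvec'],float))[0]; s['R']=R; s['t']=np.array(s['tvec'],float).ravel(); return s
def cloud(s):
    d=s['depth']; K=s['mtx']; v,u=np.mgrid[0:400,0:640]
    P=np.stack([(u-K[0,2])/K[0,0]*d,(v-K[1,2])/K[1,1]*d,d],-1)
    W=(P-s['t'])@s['R']; W[d<=0]=np.nan; return W
def proj(s,p):
    q=cv2.projectPoints(np.array(p,float).reshape(-1,3),s['rvec'],s['tvec'],s['mtx'],None)[0]; return q.reshape(-1,2)
def save(s,n,crop=None,f=1):
    im=s['color'][:,:,::-1]
    if crop: r0,r1,c0,c1=crop; im=im[r0:r1,c0:c1]
    if f!=1: im=cv2.resize(im,None,fx=f,fy=f,interpolation=cv2.INTER_CUBIC)
    cv2.imwrite('pics/'+n,im)
E
python3 - <<'E'
from h import *
print(env.grasp_offset, env.state())
a=snap('scene'); b=snap('top')
im=np.vstack([a['color'],b['color']])[:,:,::-1]
cv2.imwrite('pics/a.png',cv2.resize(im,(480,600),interpolation=cv2.INTER_AREA))
save(b,'top1.png'); save(a,'scene1.png')
for c,s in(('top',b),('scene',a)):
    W=cloud(s)
    for n in ['module','holder','stage','cam_grip','cam','module_black','chuck_holder','claws','lip']:
        for r in env.regions_of(c,n)[:4]:
            p=r['point']; m=r['mask']; print(c,n,round(r['confidence'],2),int(p[0]*400),int(p[1]*640),m.sum(),np.round(np.nanmedian(W[m],axis=0),3))
E
```

```text
pics
0.0187 {'t': 0.0, 'joint_positions': array([-1.45019217e+00,  3.26931011e-01, -1.93556766e-01,  1.05196691e+00,
        1.83931518e-07,  1.43656742e+00]), 'joint_vel': array([ 4.31586789e-05,  9.47675115e-04, -1.01086766e-03, -4.18190051e-04,
       -4.75081389e-04, -5.78367899e-04]), 'joint_efforts': array([ 1.16023755e-03, -4.43399835e+01,  2.62438953e+01,  1.53660245e-02,
       -3.46265479e-04, -4.57839761e-06]), 'tcp_pos': array([ 0.13857489, -0.5316863 ,  0.23051911]), 'tcp_rot': array([-8.29160314e-04,  9.91893149e-01,  1.27072000e-01,  5.74060628e-06]), 'contact_force': array([ 0.11369239,  0.1925677 , -0.07447523]), 'wrist_torque': array([ 0.03796651, -0.00147883, -0.03390597]), 'finger_force': 0.0, 'width': 1.0007400457371207}
top module 0.9 240 444 694 [ 0.509 -0.457  0.006]
top holder 0.84 243 327 1414 [ 0.49  -0.133  0.035]
top holder 0.81 287 256 878 [0.363 0.05  0.026]
top holder 0.19 218 215 267 [0.528 0.14  0.178]
top stage 0.68 202 179 10280 [0.566 0.226 0.149]
top cam_grip 0.46 156 371 649 [ 0.74  -0.248  0.039]
top cam 0.56 217 215 205 [0.527 0.141 0.179]
top
[... 446 characters left out ...]
1 [ 0.509 -0.456  0.007]
scene holder 0.93 211 292 1356 [ 0.499 -0.143  0.035]
scene holder 0.9 153 295 626 [0.369 0.043 0.026]
scene holder 0.2 285 279 1638 [ 0.612 -0.345  0.035]
scene stage 0.66 119 392 6309 [0.592 0.207 0.15 ]
scene cam_grip 0.47 118 361 179 [0.523 0.154 0.179]
scene cam 0.67 115 361 83 [0.519 0.164 0.18 ]
scene module_black 0.7 245 348 630 [ 0.674 -0.13   0.007]
scene chuck_holder 0.87 284 279 1596 [ 0.612 -0.345  0.036]
scene chuck_holder 0.19 118 360 154 [0.526 0.143 0.18 ]
scene claws 0.82 118 391 6232 [0.591 0.207 0.15 ]
scene lip 0.67 147 295 551 [0.368 0.044 0.027]
scene lip 0.63 209 293 1346 [ 0.499 -0.142  0.035]
scene lip 0.59 246 237 570 [ 0.441 -0.314  0.007]
```

View pics/top1.png

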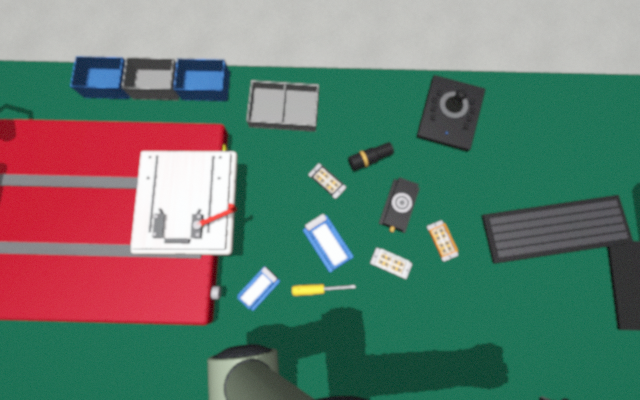

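View pics/scene1.png

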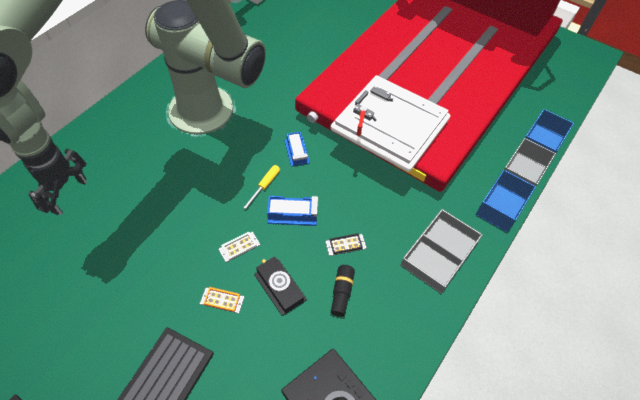

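The top picture shows, as (row, col): the orange module at (240,444), the black-frame module at (181,326) and the white-frame module at (262,390). The large blue holder is at (243,327) with its steel stop at the upper left. The small blue look-alike is at (288,258). On the stage, the claws and stop are towards the robot, with the red lever at (215,215).

Candidates for the module are (240,444) orange, (262,390) white and (181,326) black, and I choose (240,444). Candidates for the holder are (243,327) large, (288,258) small and the bins in the back row at (78,100), and I choose (243,327).

```bash
cat >> h.py <<'E'
def rect(W,m,z0,z1):
    p=W[m]; p=p[np.isfinite(p).all(1)&(p[:,2]>z0)&(p[:,2]<z1)]
    (c,(w,h),a)=cv2.minAreaRect(p[:,:2].astype(np.float32)); a=np.radians(a)
    if h>w: w,h,a=h,w,a+np.pi/2
    return np.round(c,4),np.round([w,h],4),round((a+np.pi/2)%np.pi-np.pi/2,4),np.round(np.median(p[:,2]),4)
E
python3 - <<'E'
from h import *
for c in('top','scene'):
    s=snap(c);W=cloud(s)
    for n,z0,z1 in[('module',0.003,.03),('holder',.02,.06),('stage',.14,.156)]:
        r=env.regions_of(c,n)
        for q in r[:2]: print(c,n,q['confidence'],rect(W,q['mask'],z0,z1))
    if c=='top': save(s,'crop1.png',(190,310,230,480),3)
s=snap('top');W=cloud(s)
g=s['color'].astype(int); red=(g[...,0]>150)&(g[...,1]<90)&(W[...,2]>.16)
print('lever',rect(W,red,.16,.23), W[red][::10].round(3))
E
```

```text
top module 0.76 (array([ 0.5083, -0.4564]), array([0.1057, 0.0475]), np.float64(0.409), np.float64(0.0065))
top module 0.53 (array([0., 0.]), array([0., 0.]), np.float64(0.0), np.float64(nan))
top holder 0.78 (array([0.3653, 0.0517]), array([0.1056, 0.0444]), np.float64(-0.7152), np.float64(0.0276))
top holder 0.63 (array([ 0.4924, -0.1349]), array([0.1391, 0.0583]), np.float64(0.5955), np.float64(0.0358))
top stage 0.79 (array([0.5775, 0.2351]), array([0.2502, 0.2315]), np.float64(0.0182), np.float64(0.1491))
scene module 0.63 (array([ 0.5085, -0.4568]), array([0.1069, 0.0486]), np.float64(0.3956), np.float64(0.0075))
scene module 0.4 (array([0., 0.]), array([0., 0.]), np.float64(0.0), np.float64(nan))
scene holder 0.67 (array([0., 0.]), array([0., 0.]), np.float64(0.0), np.float64(nan))
scene holder 0.65 (array([0.3651, 0.0517]), array([0.1141, 0.0449]), np.float64(-0.7168), np.float64(0.0284))
scene stage 0.78 (array([0.5772, 0.2348]), array([0.2526, 0.2365]), np.float64(0.0215), np.float64(0.15))
lever (array([0.5317, 0.129 ]), array([0.0874, 0.0111]), np.float64(-1.1777), np.float64(0.1788)) [[0.551 0.096 0.214]
 [0.546 0.092 0.218]
 [0.546 0.106 0.179]
 [0.542 0.114 0.173]
 [0.536 0.119 0.181]
 [0.531 0.132 0.177]
 [0.526 0.146 0.178]
 [0.521 0.167 0.177]
 [0.518 0.159 0.179]
 [0.513 0.169 0.178]]
  return _methods._mean(a, axis=axis, dtype=dtype,
  ret = ret.dtype.type(ret / rcount)
```

View pics/crop1.png

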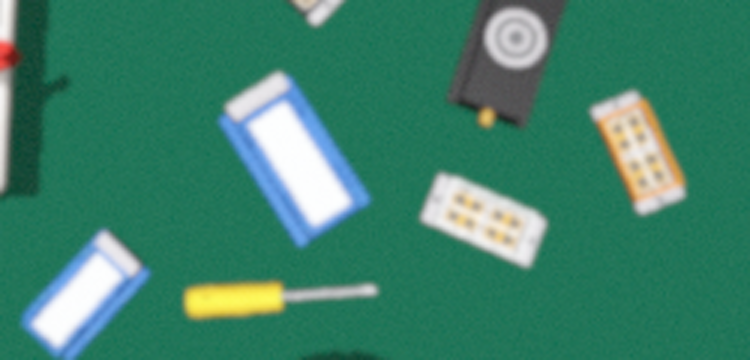

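The crop confirms the orange-framed module at right and the large blue holder, with its steel stop at the upper left. Next I add a move helper and check the wrist camera.

```bash
cat >> h.py <<'E'
def yaw(st=None):
    w,x,y,z=(st or env.state())['tcp_rot']; return np.arctan2(2*(x*y+w*z),1-2*(y*y+z*z))
def go(p,ya,st=None):
    """units: total shift (mid-yaw frame) and turn"""
    st=st or env.state(); y0=yaw(st); d=(ya-y0+np.pi)%(2*np.pi)-np.pi; m=y0+d/2; D=np.array(p)-st['tcp_pos']
    c,s=np.cos(m),np.sin(m); t=np.array([c*D[0]+s*D[1],s*D[0]-c*D[1],-D[2]])/.06
    print('at',np.round(st['tcp_pos'],4),'yaw',round(y0,4),'t',st['t'],'GO',np.round(t,3),'turn',round(-d/.08,3))
E
python3 - <<'E'
from h import *
s=snap('wrist'); st=env.state()
C=-s['R'].T@s['t']; print('cam',C-st['tcp_pos'],'fwd',s['R'][2],'right',s['R'][0],s['mtx'])
go([.5084,-.4566,.16],.405)
E
```

```text
cam [0.07955489 0.01978781 0.1423427 ] fwd [-0.31010799 -0.08137772 -0.94721207] right [ 2.52366780e-01 -9.67631515e-01  5.09595823e-04] [[300.3794485    0.         321.52816894]
 [  0.         300.3794485  196.46307753]
 [  0.           0.           1.        ]]
at [ 0.1386 -0.5323  0.2313] yaw 0.2548 t 1.5 GO [6.239 0.803 1.188] turn -1.878
```

Emit:
servo_tool(commands=[[0.7, 0.09, 0.1, -0.2], [0.7, 0.09, 0.1, -0.2], [0.7, 0.09, 0.15, -0.2], [0.7, 0.09, 0.15, -0.2], [0.7, 0.09, 0.15, -0.2], [0.7, 0.09, 0.15, -0.2], [0.7, 0.09, 0.15, -0.2], [0.7, 0.09, 0.15, -0.2], [0.64, 0.08, 0.1, -0.28], [0, 0, 0, 0]], gripper=1)

```text
t: 2.75
tcp_pos: [0.5112, -0.4591, 0.1581]
tcp_rot: [-0.001, 0.979, 0.203, -0.0]
contact_force: [-0.3, -0.8, -0.1]
width: 0.998
finger_force: 0.0
```

```bash
python3 - <<'E'
from h import *
s=snap('wrist');W=cloud(s)
r=env.regions_of('wrist','module')
for q in r[:2]: print(q['confidence'],q['point'],rect(W,q['mask'],.003,.03))
z=W[...,2]; g=s['color'].astype(int)
save(s,'w1.png')
p=W[r[0]['mask']]; 
go([.5084,-.4566,.001],.405)
for h in [(.0025,.0075),(.011,.017)]: print(rect(W,cv2.dilate(r[0]['mask'].astype(np.uint8),np.ones((9,9)))>0,*h))
E
```

```text
0.63 [0.449, 0.4972] (array([ 0.5086, -0.4589]), array([0.1056, 0.0461]), np.float64(0.4054), np.float64(0.0063))
at [ 0.5088 -0.4605  0.1588] yaw 0.4058 t 2.85 GO [ 0.019 -0.062  2.63 ] turn 0.01
(array([ 0.5088, -0.4592]), array([0.1055, 0.0459]), np.float64(0.4144), np.float64(0.0057))
(array([ 0.5082, -0.4591]), array([0.0844, 0.0461]), np.float64(0.4054), np.float64(0.0136))
```

View pics/w1.png

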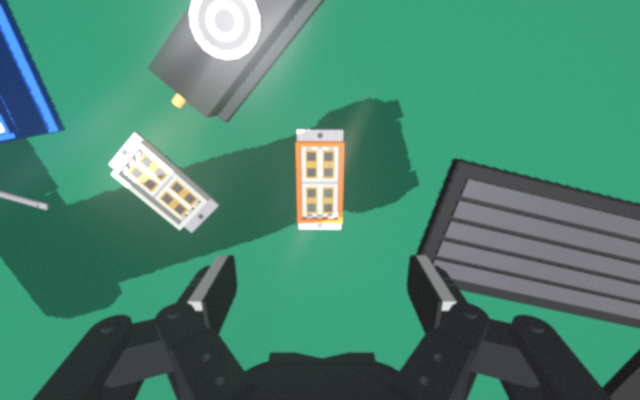

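The wrist picture shows the orange module upright between the fingers at (180,320) in row, col. The white module is at (185,165) and the fingers are clear of everything. Descending to grip.

Emit:
servo_tool(commands=[[0, -0.03, 0.5, 0], [0, 0, 0.6, 0], [0, 0, 0.6, 0], [0, 0, 0.5, 0], [0, 0, 0.25, 0], [0, 0, 0.1, 0], [0, 0, 0.05, 0], [0, 0, 0, 0], [0, 0, 0, 0], [0, 0, 0, 0]], gripper=0.75, force=40)

```text
t: 4.1
tcp_pos: [0.5085, -0.4594, 0.0039]
tcp_rot: [0.0, 0.98, 0.201, 0.0]
contact_force: [0.7, 0.5, 0.1]
width: 0.752
finger_force: 0.0
```

Emit:
servo_tool(commands=[[0, 0, 0, 0], [0, 0, 0, 0], [0, 0, 0, 0], [0, 0, 0, 0], [0, 0, 0, 0], [0, 0, 0, 0], [0, 0, 0, 0], [0, 0, 0, 0], [0, 0, 0, 0], [0, 0, 0, 0]], gripper=0.3, force=40)

```text
t: 5.35
tcp_pos: [0.5085, -0.4593, 0.0038]
tcp_rot: [0.0, 0.98, 0.201, 0.0]
contact_force: [-1.2, 0.8, 6.2]
width: 0.528
finger_force: 42.1
```

Emit:
servo_tool(commands=[[0, 0, -0.4, 0], [0, 0, -0.7, 0], [0, -0.2, -0.8, 0], [0.1, -0.7, -0.7, -0.4], [0.12, -0.8, -0.5, -0.4], [0.12, -0.8, -0.3, -0.4], [0.12, -0.8, -0.2, -0.4], [0.12, -0.8, 0, -0.4], [0.12, -0.6, 0, -0.38], [0, 0, 0, 0]])

```text
t: 6.6
tcp_pos: [0.4136, -0.1872, 0.2188]
tcp_rot: [-0.001, 0.956, 0.295, -0.001]
contact_force: [0.6, -0.8, -1.3]
width: 0.524
finger_force: 41.5
```

```bash
python3 - <<'E'
from h import *
s=snap('wrist');W=cloud(s); st=env.state()
for q in env.regions_of('wrist','holder')[:2]:
    m=cv2.dilate(q['mask'].astype(np.uint8),np.ones((7,7)))>0
    print(q['confidence'],q['point'],m.sum())
    for h in [(.003,.013),(.032,.039),(.046,.054),(.003,.054)]:
        try: print(h,rect(W,m,*h))
        except Exception as e: print(e)
np.save('w2.npy',W); print(st['tcp_pos'],yaw(st),st['width'],st['finger_force'])
save(s,'w2.png')
E
```

```text
0.62 [0.198, 0.182] 7677
(0.003, 0.013) (array([0.365 , 0.0495]), array([0.107 , 0.0597]), np.float64(-0.7123), np.float64(0.0058))
(0.032, 0.039) (array([0.366 , 0.0484]), array([0.1043, 0.0445]), np.float64(-0.7103), np.float64(0.0368))
(0.046, 0.054) (array([0., 0.]), array([0., 0.]), np.float64(0.0), np.float64(nan))
(0.003, 0.054) (array([0.3646, 0.0497]), array([0.1088, 0.0597]), np.float64(-0.7109), np.float64(0.0272))
0.61 [0.1807, 0.5058] 11887
(0.003, 0.013) (array([ 0.4928, -0.1369]), array([0.1393, 0.0782]), np.float64(0.5949), np.float64(0.0077))
(0.032, 0.039) (array([ 0.487 , -0.1408]), array([0.1253, 0.0581]), np.float64(0.5948), np.float64(0.036))
(0.046, 0.054) (array([ 0.5057, -0.1265]), array([0.1059, 0.058 ]), np.float64(0.5574), np.float64(0.0498))
(0.003, 0.054) (array([ 0.4928, -0.1369]), array([0.1393, 0.0782]), np.float64(0.5949), np.float64(0.0361))
[ 0.41474897 -0.18885658  0.21906507] 0.5968751359732046 0.5262351719225282 41.53545320034027
  return _methods._mean(a, axis=axis, dtype=dtype,
  ret = ret.dtype.type(ret / rcount)
```

View pics/w2.png

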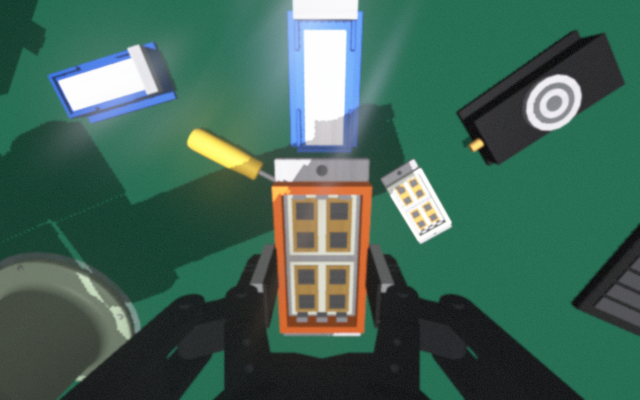

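The wrist picture shows the orange module held squarely at (260,322) in row, col. The blue holder is straight ahead at (75,325) with its stop at the top edge, and the small look-alike is at (80,110). Now to hover over bed_drop.

Emit:
servo_tool(commands=[[0.25, 0, 0.2, 0], [0.3, 0, 0.45, 0], [0.3, 0.01, 0.5, 0], [0.3, 0, 0.5, 0], [0.25, 0, 0.45, 0], [0.06, 0, 0.3, 0], [0, 0, 0, 0], [0, 0, 0, 0], [0, 0, 0, 0], [0, 0, 0, 0]])

```text
t: 7.95
tcp_pos: [0.4886, -0.1415, 0.076]
tcp_rot: [0.0, 0.956, 0.293, 0.001]
contact_force: [-0.5, -0.2, -1.8]
width: 0.521
finger_force: 41.5
```

```bash
cat > look.py <<'E'
from h import *
s=snap('wrist');W=cloud(s); st=env.state(); y=yaw(st); T=st['tcp_pos']; print(T,y)
# tool-frame coords with cloud
D=W-T; c,sn=np.cos(y),np.sin(y); X=c*D[...,0]+sn*D[...,1]; Y=sn*D[...,0]-c*D[...,1]; Z=W[...,2]
g=s['color'].astype(int); blue=(g[...,2]>g[...,0]+40)&(g[...,2]>g[...,1]+20)
def prof(name,m,step=.01):
    for a in np.arange(-.08,.1,step):
        k=m&(X>=a)&(X<a+step)&(abs(Y)<.06)
        if k.sum()>15: print(name,'x %.3f'%(a+step/2),'Y',np.percentile(Y[k],[1,99]).round(4),'mid',round(np.percentile(Y[k],[1,99]).mean(),4),k.sum())
E
python3 - <<'E'
from look import *
prof('foot',(Z>.004)&(Z<.012)&blue); prof('block',(Z>.03)&(Z<.054)); prof('mod',(Z>.062)&(Z<.09)&(g[...,0]>90))
k=(abs(Y)<.02)&(Z>.046)&(Z<.054)&(X>.03); print('stop x',np.percentile(X[k],[1,99]))
k=(abs(Y)<.05)&(Z>.003)&(Z<.014)&blue&(X>.03); print('front x',np.percentile(X[k],[99,99.8]))
save(s,'w3.png')
E
```

```text
[ 0.48844193 -0.14140989  0.07592745] 0.5952122414333446
foot x -0.025 Y [-0.0402 -0.0366] mid -0.0384 50
foot x -0.015 Y [-0.0403 -0.0364] mid -0.0383 58
foot x -0.005 Y [-0.0401 -0.0363] mid -0.0382 64
foot x 0.005 Y [-0.0401 -0.0366] mid -0.0383 62
foot x 0.015 Y [-0.0403 -0.0357] mid -0.038 65
foot x 0.025 Y [-0.0403  0.0375] mid -0.0014 125
foot x 0.035 Y [-0.0402  0.0375] mid -0.0013 117
foot x 0.045 Y [-0.0402  0.0375] mid -0.0013 166
foot x 0.055 Y [-0.0403  0.0376] mid -0.0013 130
foot x 0.065 Y [-0.0403  0.0376] mid -0.0013 98
foot x 0.075 Y [-0.04    0.0372] mid -0.0014 88
block x 0.035 Y [-0.0303 -0.0274] mid -0.0289 53
block x 0.045 Y [-0.0299  0.0263] mid -0.0018 781
block x 0.055 Y [-0.0296  0.027 ] mid -0.0013 1361
block x 0.065 Y [-0.0298  0.027 ] mid -0.0014 1976
block x 0.075 Y [-0.0299  0.027 ] mid -0.0014 1278
mod x -0.055 Y [-0.0213  0.023 ] mid 0.0009 229
mod x -0.045 Y [-0.0217  0.0236] mid 0.0009 249
mod x -0.035 Y [-0.0216  0.023 ] mid 0.0007 1911
mod x -0.025 Y [-0.0218  0.0233] mid 0.0008 1342
mod x -0.015 Y [-0.0217  0.0231] mid 0.0007 1381
mod x -0.005 Y [-0.0215  0.0231] mid 0.0008 1582
mod x 0.005 Y [-0.0258  0.0273] mid 0.0007 1562
mod x 0.015 Y [-0.0262  0.0274] mid 0.0006 1787
mod x 0.025 Y [-0.0218  0.0233] mid 0.0008 1791
mod x 0.035 Y [-0.0218  0.0234] mid 0.0008 1538
mod x 0.045 Y [-0.0216  0.0232] mid 0.0008 2442
mod x 0.055 Y [-0.0216  0.0231] mid 0.0008 667
stop x [0.06002868 0.07551953]
front x [0.07581797 0.07584643]
```

View pics/w3.png

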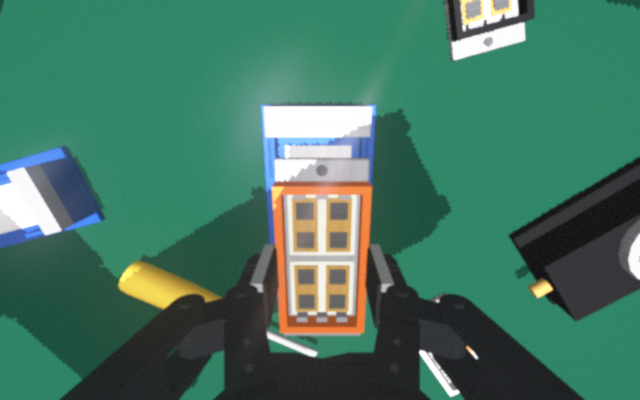

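The module sits centred over the bed lengthwise, with the white lip strip at (150,317) in row, col just ahead of its ear. Sideways it needs −2.2 mm in tool y.

Emit:
servo_tool(commands=[[0, -0.037, 0, 0], [0, 0, 0.1, 0], [0, 0, 0.2, 0], [0, 0, 0.15, 0], [0, 0, 0.08, 0], [0, 0, 0.04, 0], [0, 0, 0.02, 0], [0, 0, 0.005, 0], [0, 0, 0, 0], [0, 0, 0, 0]])

```text
t: 9.25
tcp_pos: [0.487, -0.1393, 0.0398]
tcp_rot: [0.0, 0.956, 0.293, 0.0]
contact_force: [0.1, 0.8, -0.9]
width: 0.523
finger_force: 41.6
```

```bash
python3 - <<'E'
from look import *
st=env.state(); print(st['contact_force'],st['wrist_torque'])
prof('foot',(Z>.004)&(Z<.012)&blue,.02); prof('mod',(Z>.04)&(Z<.055)&(g[...,0]>90),.02)
k=(abs(Y)<.015)&(X>-.03)&(X<.03)&(Z>.03); print('mod top z',np.median(Z[k]),np.percentile(Z[k],90))
k=(abs(Y)<.05)&(Z>.003)&(Z<.014)&blue&(X>.03); print('front x',np.percentile(X[k],[99,99.8]))
E
```

```text
[ 0.48705951 -0.13932564  0.03980324] 0.595622341702424
[-0.63749809  0.13590221 -0.68359416] [ 0.02671318 -0.01086698 -0.02108925]
foot x -0.010 Y [-0.0377  0.0398] mid 0.0011 195
foot x 0.010 Y [-0.0378  0.0399] mid 0.0011 393
foot x 0.030 Y [-0.0379  0.0399] mid 0.001 294
foot x 0.050 Y [-0.0378  0.0399] mid 0.0011 192
foot x 0.070 Y [-0.0379  0.0395] mid 0.0008 102
mod x -0.050 Y [-0.0239  0.0234] mid -0.0002 498
mod x -0.030 Y [-0.0237  0.0231] mid -0.0003 3266
mod x -0.010 Y [-0.0217  0.0231] mid 0.0007 2937
mod x 0.010 Y [-0.0264  0.0278] mid 0.0007 3360
mod x 0.030 Y [-0.026   0.0233] mid -0.0014 3379
mod x 0.050 Y [-0.0273  0.0235] mid -0.0019 3203
mod x 0.070 Y [-0.0272  0.0295] mid 0.0011 5087
mod top z 0.11139665702013023 0.12678502162433683
front x [0.0757517  0.07577726]
```

Emit:
servo_tool(commands=[[0, 0.005, 0.012, 0], [0.03, 0, 0, 0], [0.05, 0, 0, 0], [0.05, 0, 0, 0], [0.05, 0, 0, 0], [0.04, 0, 0, 0], [0.03, 0, 0, 0], [0.02, 0, 0, 0], [0, 0, 0, 0], [0, 0, 0, 0]])

```text
t: 10.55
tcp_pos: [0.4999, -0.1317, 0.0397]
tcp_rot: [0.001, 0.956, 0.293, -0.001]
contact_force: [-4.6, -3.3, 6.8]
width: 0.522
finger_force: 42.6
```

```bash
cat > chk.py <<'E'
from look import *
st=env.state(); print(st['contact_force'],st['t'])
prof('foot',(Z>.004)&(Z<.012)&blue,.03)
k=(abs(Y)<.05)&(Z>.003)&(Z<.014)&blue&(X>.03); print('front x',np.percentile(X[k],[99,99.8]))
org=(g[...,0]>150)&(g[...,2]<110)&(g[...,1]<170)&(g[...,0]-g[...,1]>50)&(Z>.04)&(Z<.06)&(abs(Y)<.03)
print('frame x',np.percentile(X[org],[.5,99.5]),'Y',np.percentile(Y[org],[.5,99.5]),'z',np.median(Z[org]))
k=(abs(Y)<.02)&(Z>.041)&(Z<.056)&(X>.045); print('lip x',np.percentile(X[k],[1,99]))
E
python3 chk.py
```

```text
[ 0.49994383 -0.13167943  0.03975995] 0.59492472079862
[-4.62441235 -2.94718767  7.84271599] 10.6
foot x -0.065 Y [-0.0378  0.0384] mid 0.0003 31
foot x -0.005 Y [-0.0386  0.0391] mid 0.0002 344
foot x 0.025 Y [-0.0386  0.0391] mid 0.0003 291
foot x 0.055 Y [-0.0385  0.039 ] mid 0.0003 427
front x [0.06096145 0.06101546]
frame x [-0.04151881  0.04201906] Y [-0.02215473  0.02355971] z 0.04943906882039039
lip x [0.04518663 0.06093725]
```

Emit:
servo_tool(commands=[[0, 0, -0.01, 0], [0.02, 0, 0, 0], [0.02, 0, 0, 0], [0.02, 0, 0, 0], [0.02, 0, 0, 0], [0.02, 0, 0, 0], [0, 0, 0, 0], [0, 0, 0, 0], [0, 0, 0, 0], [0, 0, 0, 0]])

```text
t: 11.85
tcp_pos: [0.5039, -0.1283, 0.0398]
tcp_rot: [0.001, 0.956, 0.293, -0.002]
contact_force: [-6.7, -4.9, 7.1]
width: 0.524
finger_force: 42.5
```

```bash
python3 chk.py
```

```text
[ 0.50385964 -0.12829122  0.03973811] 0.5946862518389243
[-6.99896365 -4.88580544  6.60615195] 11.9
foot x -0.065 Y [-0.0377  0.0386] mid 0.0004 27
foot x -0.005 Y [-0.0385  0.0391] mid 0.0003 343
foot x 0.025 Y [-0.0385  0.0393] mid 0.0004 290
foot x 0.055 Y [-0.0383  0.0391] mid 0.0004 451
front x [0.06088548 0.06093026]
frame x [-0.04165115  0.04198007] Y [-0.0220235   0.02369285] z 0.04942636891531851
lip x [0.04523595 0.06083832]
```

Relative position is unchanged after pushing the whole holder 5 mm, so the module is at the stop. Releasing and lifting, then the cam.

Emit:
servo_tool(commands=[[-0.02, 0, 0, 0], [0, 0, 0, 0], [0, 0, 0, 0], [0, 0, -0.3, 0], [0, 0, -0.6, -0.3], [0, 0, -0.8, -1], [0, 0, -0.8, -1], [0, 0, -0.7, -1], [0, 0, -0.5, -1], [0, 0, 0, -1]], gripper=0.8)

```text
t: 13.15
tcp_pos: [0.5061, -0.1281, 0.2644]
tcp_rot: [0.002, 0.872, 0.489, 0.002]
contact_force: [0.4, 0.6, -0.1]
width: 0.802
finger_force: 0.0
```

```bash
python3 - <<'E'
from h import *
s=snap('wrist');W=cloud(s)
for q in env.regions_of('wrist','holder')[:2]:
    m=cv2.dilate(q['mask'].astype(np.uint8),np.ones((7,7)))>0; print(q['confidence'],rect(W,m,.003,.054),rect(W,m,.003,.013))
go([.5448,.092,.26],1.964)
E
```

```text
0.6 (array([ 0.4966, -0.1339]), array([0.1403, 0.078 ]), np.float64(0.5959), np.float64(0.0374)) (array([ 0.4968, -0.1337]), array([0.1398, 0.078 ]), np.float64(0.5959), np.float64(0.0077))
at [ 0.5048 -0.1276  0.262 ] yaw 1.0198 t 13.25 GO [3.701 0.376 0.034] turn -11.803
```

Emit:
servo_tool(commands=[[0.4, 0.04, 0, -1], [0.4, 0.04, 0, -1], [0.4, 0.04, 0, -1], [0.4, 0.04, 0, -1], [0.4, 0.04, 0, -1], [0.4, 0.04, 0, -1], [0.4, 0.04, 0, -1], [0.4, 0.04, 0, -1], [0.4, 0.04, 0, -1], [0, 0, 0, -1]])

```text
t: 14.5
tcp_pos: [0.5729, 0.0751, 0.2605]
tcp_rot: [-0.001, 0.612, 0.791, -0.0]
contact_force: [0.1, -0.3, 0.6]
width: 0.805
finger_force: 0.0
```

Emit:
servo_tool(commands=[[0, 0, 0, -1], [0, 0, 0, -0.8], [0, 0, 0, 0], [0, 0, 0, 0], [0, 0, 0, 0], [0, 0, 0, 0], [0, 0, 0, 0], [0, 0, 0, 0], [0, 0, 0, 0], [0, 0, 0, 0]], gripper=0.5)

```text
t: 15.75
tcp_pos: [0.5734, 0.0732, 0.2615]
tcp_rot: [0.0, 0.556, 0.831, 0.0]
contact_force: [-0.3, 0.0, 0.0]
width: 0.499
finger_force: 0.0
```

```bash
python3 - <<'E'
from h import *
st=env.state(); print(st['tcp_pos'],yaw(st))
s=snap('wrist');W=cloud(s);Z=W[...,2];g=s['color'].astype(int)
red=(g[...,0]>130)&(g[...,1]<90)&(Z>.165)&(Z<.23)&np.isfinite(Z)
print('bar',rect(W,red,.17,.185),'post',rect(W,red,.205,.225),(red&(Z>.205)).sum(), 'post box',rect(W,red,.19,.225))
top=(Z>.144)&(Z<.156); print('stage',rect(W,top,.144,.156))
claw=(Z>.161)&(Z<.170)&~red; print('claw',rect(W,claw,.161,.170))
b=W[red&(Z<.185)]; print(b[::60].round(4))
np.save('w4.npy',W); save(s,'w4.png')
E
```

```text
[0.57341594 0.0732446  0.26147663] 1.9635780980499675
bar (array([0.5331, 0.1288]), array([0.0659, 0.0118]), np.float64(-1.1223), np.float64(0.1786)) post (array([0.5491, 0.0958]), array([0.0117, 0.0113]), np.float64(-0.4798), np.float64(0.2157)) 272 post box (array([0.5491, 0.0958]), array([0.0117, 0.0113]), np.float64(-0.4798), np.float64(0.2157))
stage (array([0.5778, 0.2009]), array([0.2511, 0.1649]), np.float64(0.0206), np.float64(0.1498))
claw (array([0.515 , 0.1863]), array([0.0738, 0.0253]), np.float64(0.0244), np.float64(0.1662))
[[0.5238 0.1609 0.1767]
 [0.53   0.1435 0.1778]
 [0.5289 0.1364 0.1787]
 [0.5346 0.1358 0.179 ]
 [0.5278 0.1292 0.1786]
 [0.5302 0.1271 0.1781]
 [0.5339 0.1256 0.1778]
 [0.537  0.1239 0.1788]
 [0.5387 0.1213 0.1776]
 [0.539  0.1184 0.1781]
 [0.5394 0.1157 0.1802]
 [0.5384 0.1119 0.1788]
 [0.5367 0.1078 0.1779]
 [0.548  0.1098 0.1769]
 [0.5477 0.1067 0.1786]
 [0.546  0.103  0.18  ]
 [0.5521 0.1017 0.1777]]
```

View pics/w4.png

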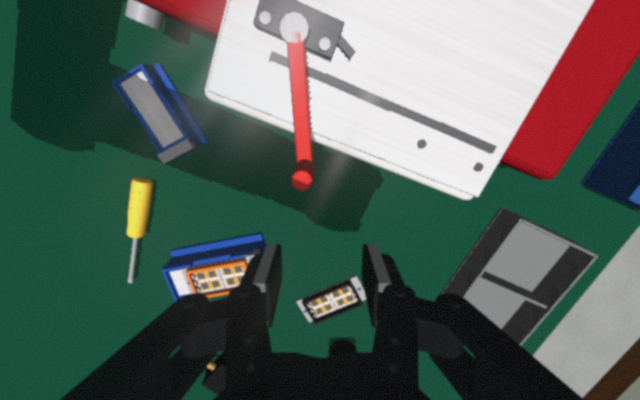

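The wrist picture shows the red grip post at (180,302) in row, col and the pivot at (25,293). The module is in the blue holder at lower left. The lever is about 0.43 rad from open, so I grip the post and swing it open.

Emit:
servo_tool(commands=[[0.15, -0.07, 0, -0.35], [0.2, -0.08, 0, -0.35], [0.159, -0.067, 0.1, 0], [0, 0, 0.3, 0], [0, 0, 0.3, 0], [0, 0, 0.25, 0], [0, 0, 0.15, 0], [0, 0, 0.058, 0], [0, 0, 0, 0], [0, 0, 0, 0]], gripper=0.5)

```text
t: 17.05
tcp_pos: [0.5495, 0.0958, 0.1926]
tcp_rot: [0.0, 0.532, 0.847, 0.0]
contact_force: [0.3, 0.2, -0.2]
width: 0.5
finger_force: 0.0
```

Emit:
servo_tool(commands=[[0, 0, 0, 0], [0, 0, 0, 0], [0, 0, 0, 0], [0, 0, 0, 0], [0, 0, 0, 0], [0, 0, 0, 0], [0, 0, 0, 0], [0, 0, 0, 0], [0, 0, 0, 0], [0, 0, 0, 0]], gripper=0.05, force=20)

```text
t: 18.3
tcp_pos: [0.5493, 0.0957, 0.1923]
tcp_rot: [0.0, 0.532, 0.847, 0.0]
contact_force: [0.2, -0.4, 5.4]
width: 0.153
finger_force: 20.5
```

Emit:
servo_tool(commands=[[0, -0.107, 0, 0.85], [0, -0.107, 0, 0.85], [0, -0.107, 0, 0.85], [0, -0.107, 0, 0.85], [0, -0.107, 0, 0.85], [0, -0.107, 0, 0.85], [0, 0, 0, 0], [0, 0, 0, 0], [0, 0, 0, 0], [0, 0, 0, 0]])

```text
t: 19.55
tcp_pos: [0.5123, 0.0865, 0.1922]
tcp_rot: [-0.001, 0.692, 0.722, 0.001]
contact_force: [-1.6, 4.3, 6.6]
width: 0.15
finger_force: 20.6
```

Emit:
servo_tool(commands=[[0, 0, 0, 0], [0, 0, 0, 0], [0, 0, 0, 0], [0, 0, -0.5, 0], [0, 0, -0.8, 0], [0, 0, -0.5, 0], [-0.4, 0, 0, 0], [0, 0, 0, 0], [0, 0, 0, 0], [0, 0, 0, 0]], gripper=0.8)

```text
t: 20.8
tcp_pos: [0.5129, 0.0617, 0.2995]
tcp_rot: [-0.0, 0.692, 0.722, -0.0]
contact_force: [-0.3, 0.3, 0.4]
width: 0.799
finger_force: 0.0
```

```bash
python3 - <<'E'
from h import *
st=env.state(); print(st['tcp_pos'],yaw(st))
s=snap('wrist');W=cloud(s);Z=W[...,2];g=s['color'].astype(int)
red=(g[...,0]>130)&(g[...,1]<90)&(Z>.165)&(Z<.23)&np.isfinite(Z)
print('bar',rect(W,red,.17,.185),'post',rect(W,red,.205,.225))
print('stage',rect(W,(Z>.144)&(Z<.156),.144,.156))
k=(Z>.161)&(Z<.170)&~red&(W[...,0]<.62); print('claw h',rect(W,k,.161,.170))
k=k.astype(np.uint8); n,l,stt,c=cv2.connectedComponentsWithStats(k)
for i in range(1,n):
    if stt[i,4]>80: print(c[i],stt[i,4],rect(W,l==i,.16,.17))
np.save('w5.npy',W); save(s,'w5.png')
go([.4967-.0248,-.1338-.0169,.2],.5955)
E
```

```text
[0.51290878 0.06173711 0.29947701] 1.6121301690333463
bar (array([0.5106, 0.1305]), array([0.0814, 0.0114]), np.float64(-1.5351), np.float64(0.1787)) post (array([0.5114, 0.0867]), array([0.0119, 0.0111]), np.float64(0.9483), np.float64(0.2156))
stage (array([0.5786, 0.1715]), array([0.2505, 0.1059]), np.float64(0.02), np.float64(0.1499))
claw h (array([0.5081, 0.1935]), array([0.0858, 0.0407]), np.float64(-0.0001), np.float64(0.1661))
[278.05223881   8.52985075] 268 (array([0.4711, 0.2075]), array([0.0125, 0.012 ]), np.float64(-1.543), np.float64(0.1637))
[322.6446622   38.01237751] 1939 (array([0.5087, 0.186 ]), array([0.0615, 0.0255]), np.float64(0.0164), np.float64(0.1662))
at [0.513  0.0617 0.2995] yaw 1.6123 t 20.85 GO [-3.47   0.983  1.659] turn 12.71
```

View pics/w5.png

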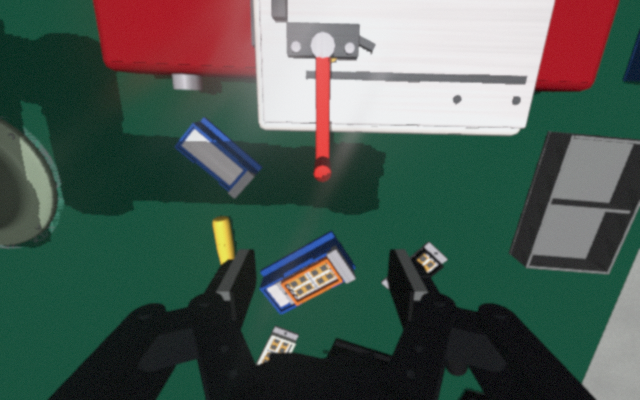

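The lever now points straight out: post at (172,322), pivot at (45,322) in row, col. The claw mouth opens to the right (world +x). Going to the loaded holder, then a height check near the stage.

Emit:
servo_tool(commands=[[-0.36, 0.1, 0.1, 1], [-0.36, 0.1, 0.1, 1], [-0.36, 0.1, 0.1, 1], [-0.36, 0.1, 0.1, 1], [-0.36, 0.1, 0.1, 1], [-0.36, 0.1, 0.1, 1], [-0.36, 0.1, 0.1, 1], [-0.36, 0.1, 0.1, 1], [-0.36, 0.1, 0.1, 1], [0, 0, 0.1, 1]], gripper=1)

```text
t: 22.1
tcp_pos: [0.5113, -0.1371, 0.2395]
tcp_rot: [-0.0, 0.92, 0.393, -0.0]
contact_force: [-0.4, 0.4, -0.0]
width: 1.001
finger_force: 0.0
```

```bash
python3 - <<'E'
from h import *
go([.4785,-.1461,.2],.5955)
for c in('top','scene'):
    W=cloud(snap(c)); x,y,z=W[...,0],W[...,1],W[...,2]
    for a,b,e,f in [(.40,.46,.1,.4),(.3,.4,.1,.4),(.46,.72,.3,.36),(.46,.72,.36,.5),(.46,.72,.5,.8),(.72,.9,.1,.5)]:
        k=(x>a)&(x<b)&(y>e)&(y<f); print(c,(a,b,e,f),k.sum(),np.percentile(z[k],[50,99,100]).round(3) if k.any() else '')
E
```

```text
at [ 0.5113 -0.1371  0.2395] yaw 0.8073 t 22.1 GO [-0.514 -0.238  0.659] turn 2.647
top (0.4, 0.46, 0.1, 0.4) 2849 [0.093 0.151 0.154]
top (0.3, 0.4, 0.1, 0.4) 3829 [0.091 0.096 0.098]
top (0.46, 0.72, 0.3, 0.36) 1850 [0.149 0.153 0.156]
top (0.46, 0.72, 0.36, 0.5) 4395 [0.092 0.102 0.104]
top (0.46, 0.72, 0.5, 0.8) 8497 [0.092 0.102 0.106]
top (0.72, 0.9, 0.1, 0.5) 6692 [0.088 0.095 0.098]
scene (0.4, 0.46, 0.1, 0.4) 1074 [0.089 0.153 0.155]
scene (0.3, 0.4, 0.1, 0.4) 1942 [0.091 0.098 0.101]
scene (0.46, 0.72, 0.3, 0.36) 1095 [0.15  0.155 0.158]
scene (0.46, 0.72, 0.36, 0.5) 1810 [0.093 0.104 0.128]
scene (0.46, 0.72, 0.5, 0.8) 4709 [0.093 0.104 0.108]
scene (0.72, 0.9, 0.1, 0.5) 7169 [0.004 0.097 0.1  ]
```

Emit:
servo_tool(commands=[[-0.2, -0.1, 0.2, 1], [-0.2, -0.09, 0.4, 1], [-0.114, -0.048, 0.4, 0.647], [0, 0, 0.4, 0], [0, 0, 0.2, 0], [0, 0, 0.06, 0], [0, 0, 0, 0], [0, 0, 0, 0], [0, 0, 0, 0], [0, 0, 0, 0]])

```text
t: 23.45
tcp_pos: [0.4795, -0.1467, 0.1407]
tcp_rot: [0.0, 0.955, 0.295, 0.0]
contact_force: [0.2, 0.5, 0.1]
width: 1.0
finger_force: 0.0
```

```bash
python3 - <<'E'
from look import *
m=[cv2.dilate(q['mask'].astype(np.uint8),np.ones((7,7)))>0 for q in env.regions_of('wrist','holder')[:2]]
for q in m: print(rect(W,q,.003,.054))
prof('foot',(Z>.004)&(Z<.012)&blue,.03)
k=(abs(Y)<.05)&(Z>.003)&(Z<.014)&blue; print('foot x',np.percentile(X[k],[0.5,99.5]))
go([.4785,-.1461,.010],.5955)
E
```

```text
[ 0.47938094 -0.14669226  0.14060373] 0.5998219683675557
(array([ 0.4962, -0.1339]), array([0.1406, 0.0782]), np.float64(0.5954), np.float64(0.0394))
(array([0.3643, 0.0499]), array([0.1096, 0.0593]), np.float64(-0.713), np.float64(0.027))
foot x -0.035 Y [-0.0401  0.0376] mid -0.0012 292
foot x -0.005 Y [-0.0399  0.0377] mid -0.0011 401
foot x 0.025 Y [-0.0398  0.0378] mid -0.001 439
foot x 0.055 Y [-0.0397  0.0378] mid -0.001 449
foot x 0.085 Y [-0.0397  0.038 ] mid -0.0008 272
foot x [-0.04696514  0.09051695]
at [ 0.4794 -0.1467  0.1405] yaw 0.5998 t 23.55 GO [-0.006 -0.016  2.176] turn 0.054
```

Emit:
servo_tool(commands=[[0, -0.03, 0.2, 0.054], [0, 0, 0.5, 0], [0, 0, 0.5, 0], [0, 0, 0.5, 0], [0, 0, 0.3, 0], [0, 0, 0.12, 0], [0, 0, 0.055, 0], [0, 0, 0, 0], [0, 0, 0, 0], [0, 0, 0, 0]])

```text
t: 24.8
tcp_pos: [0.4787, -0.1453, 0.0104]
tcp_rot: [0.0, 0.956, 0.293, 0.0]
contact_force: [0.1, -0.6, -1.5]
width: 1.003
finger_force: 0.0
```

Emit:
servo_tool(commands=[[0, 0, 0, 0], [0, 0, 0, 0], [0, 0, 0, 0], [0, 0, 0, 0], [0, 0, 0, 0], [0, 0, 0, 0], [0, 0, 0, 0], [0, 0, 0, 0], [0, 0, 0, 0], [0, 0, 0, 0]], gripper=0.4, force=100)

```text
t: 26.05
tcp_pos: [0.4785, -0.1452, 0.0106]
tcp_rot: [0.0, 0.956, 0.293, 0.0]
contact_force: [-1.6, 0.1, 6.7]
width: 0.658
finger_force: 107.7
```

Emit:
servo_tool(commands=[[0, 0, -0.15, 0], [0, 0, -0.35, 0], [0, 0, -0.5, -0.5], [0, 0, -0.6, -1], [0, 0, -0.6, -1], [0, 0, -0.6, -1], [0, 0, -0.5, -1], [0, 0, -0.4, -1], [0, 0, -0.25, -1], [0, 0, -0.05, -1]])

```text
t: 27.3
tcp_pos: [0.4778, -0.145, 0.2505]
tcp_rot: [0.0, 0.826, 0.564, -0.0]
contact_force: [-0.2, 0.1, -6.3]
width: 0.659
finger_force: 108.0
```

Emit:
servo_tool(commands=[[0.3, 0.15, 0, -1], [0.6, 0.3, 0, -1], [0.65, 0.35, 0, -1], [0.7, 0.4, 0, -1], [0.7, 0.4, 0, -1], [0.7, 0.4, 0, -1], [0.7, 0.4, 0, -1], [0.7, 0.4, 0, -1], [0.6, 0.3, 0, -1], [0.3, 0.15, 0, -1]])

```text
t: 28.55
tcp_pos: [0.6731, 0.2044, 0.2478]
tcp_rot: [-0.001, 0.54, 0.842, -0.001]
contact_force: [-0.0, -0.6, -7.5]
width: 0.664
finger_force: 108.2
```

```bash
python3 -c "
from h import *
go([.6538,.2354,.22],3.1616); print(env.state()['finger_force'],env.state()['contact_force'])"
```

```text
at [0.6731 0.2044 0.2478] yaw 2.0005 t 28.55 GO [0.547 0.267 0.464] turn -14.514
108.16114693880081 [-0.03493627 -0.6181599  -7.45381531]
```

Emit:
servo_tool(commands=[[0.05, 0.02, 0, -1], [0.06, 0.03, 0, -1], [0.06, 0.03, 0, -1], [0.06, 0.03, 0, -1], [0.06, 0.03, 0.05, -1], [0.06, 0.03, 0.05, -1], [0.06, 0.03, 0.05, -1], [0.05, 0.03, 0.1, -1], [0.05, 0.03, 0.1, -1], [0.03, 0.01, 0.1, -1]])

```text
t: 29.8
tcp_pos: [0.6624, 0.2359, 0.2211]
tcp_rot: [-0.002, 0.171, 0.985, -0.001]
contact_force: [-0.3, -0.1, -7.1]
width: 0.656
finger_force: 108.3
```

Emit:
servo_tool(commands=[[0, 0, 0, -1], [0, 0, 0, -1], [0, 0, 0, -1], [0, 0, 0, -1], [0, 0, 0, -0.514], [0, 0, 0, 0], [0, 0, 0, 0], [0, 0, 0, 0], [0, 0, 0, 0], [0, 0, 0, 0]])

```text
t: 31.05
tcp_pos: [0.6636, 0.2361, 0.2229]
tcp_rot: [0.0, -0.007, 1.0, -0.0]
contact_force: [0.0, 0.2, -6.1]
width: 0.663
finger_force: 108.3
```

```bash
python3 - <<'E'
from look import *
go([.6538,.2354,.166],3.1616)
red=(g[...,0]>130)&(g[...,1]<90)
st=rect(W,(Z>.144)&(Z<.156)&~blue,.144,.156); print('stage',st)
hz=T[2]-.0106
fm=blue&(Z>hz+.002)&(Z<hz+.013)
prof('foot',fm,.02); print('foot front',np.percentile(X[fm],[99,99.8]))
# claws
k=((Z>.1635)&(Z<.170)&~red&~blue&(X>.06)).astype(np.uint8); n,l,stt,c=cv2.connectedComponentsWithStats(k)
for i in range(1,n):
    if stt[i,4]>60:
        q=l==i; print(c[i].round(),stt[i,4],rect(W,q,.16,.17),'X',np.percentile(X[q],[1,99]).round(4),'Y',np.percentile(Y[q],[1,99]).round(4))
save(s,'w6.png'); np.savez('w6.npz',W=W,c=s['color'],X=X,Y=Y)
E
```

```text
[0.66367935 0.2360493  0.22296123] -3.1266338616305234
at [0.6637 0.236  0.223 ] yaw -3.1266 t 31.1 GO [ 0.165 -0.008  0.949] turn -0.063
stage (array([0.613 , 0.2342]), array([0.2303, 0.1775]), np.float64(-1.5527), np.float64(0.1498))
foot x 0.010 Y [-0.0394  0.0377] mid -0.0009 224
foot x 0.030 Y [-0.0394  0.0376] mid -0.0009 363
foot x 0.050 Y [-0.0392  0.0377] mid -0.0008 74
foot x 0.070 Y [0.037  0.0377] mid 0.0373 27
foot front [0.07063023 0.07305718]
[242.   8.] 757 (array([0.5341, 0.1868]), array([0.0252, 0.0087]), np.float64(-1.5469), np.float64(0.1663)) X [0.1262 0.1346] Y [-0.0593 -0.0348]
[400.   8.] 722 (array([0.5324, 0.2788]), array([0.0253, 0.0086]), np.float64(-1.5684), np.float64(0.1662)) X [0.1266 0.1346] Y [0.0321 0.0567]
```

View pics/w6.png

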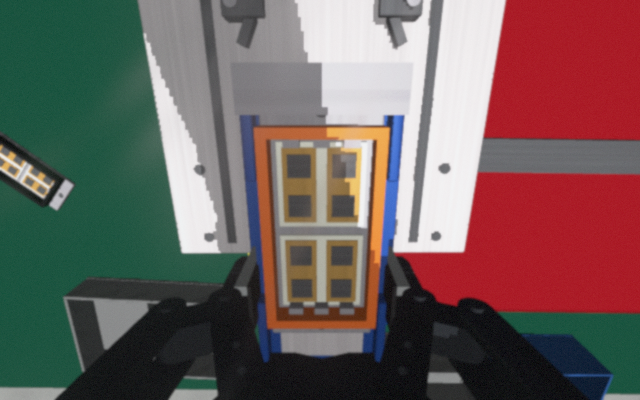

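The wrist picture shows the loaded holder lined up with the claw mouths at (8,242) and (8,400) in row, col. The yaw error is about 0.003 rad and no sideways error is left. Moving 10 mm ahead and lowering.

Emit:
servo_tool(commands=[[0.08, 0, 0.1, -0.04], [0.085, 0, 0.25, 0], [0, 0, 0.3, 0], [0, 0, 0.2, 0], [0, 0, 0.1, 0], [0, 0, 0.05, 0], [0, 0, 0.02, 0], [0, 0, 0, 0], [0, 0, 0, 0], [0, 0, 0, 0]])

```text
t: 32.35
tcp_pos: [0.6539, 0.2359, 0.162]
tcp_rot: [0.0, -0.009, 1.0, 0.0]
contact_force: [0.7, 0.1, -6.4]
width: 0.659
finger_force: 108.4
```

```bash
cat > st.py <<'E'
from look import *
st=env.state(); print(st['contact_force'],st['wrist_torque'],st['t'],'F',st['finger_force'])
red=(g[...,0]>130)&(g[...,1]<90)
prof('foot',blue&(Z>.153)&(Z<.162),.03)
k=((Z>.1635)&(Z<.170)&~red&~blue&(X>.04)).astype(np.uint8); n,l,stt,c=cv2.connectedComponentsWithStats(k)
for i in range(1,n):
    if stt[i,4]>60:
        q=l==i; print(c[i].round(),stt[i,4],rect(W,q,.16,.17),'X',np.percentile(X[q],[1,99]).round(4),'Y',np.percentile(Y[q],[1,99]).round(4))
k=(abs(Y)<.025)&(Z>.196)&(Z<.204)&(X>.04); print('stoptop X',np.percentile(X[k],[1,99]),'Z',np.median(Z[k]))
E
python3 st.py
```

```text
[0.65386921 0.23589311 0.16188306] -3.12337457662156
[ 0.15674899 -0.43421099 -7.236877  ] [ 0.04302677 -0.14520302  0.0038186 ] 32.4 F 108.37301731109619
foot x -0.005 Y [-0.0392  0.0371] mid -0.0011 57
foot x 0.025 Y [-0.0394  0.0377] mid -0.0009 519
foot x 0.055 Y [-0.0392  0.0376] mid -0.0008 85
[208.   3.] 504 (array([0.5371, 0.1871]), array([0.0252, 0.0028]), np.float64(-1.5469), np.float64(0.1659)) X [0.1164 0.119 ] Y [-0.0588 -0.0344]
[436.   3.] 487 (array([0.5353, 0.2786]), array([0.0252, 0.0027]), np.float64(-1.5523), np.float64(0.1659)) X [0.1166 0.119 ] Y [0.0326 0.0569]
stoptop X [0.04191873 0.09263444] Z 0.2007407248443785
```

Emit:
servo_tool(commands=[[0, 0, 0.015, 0], [0.02, 0, 0.005, 0], [0.1, 0, 0, 0], [0.12, 0, 0, 0], [0.12, 0, 0, 0], [0.12, 0, 0, 0], [0.1, 0, 0, 0], [0.02, 0, 0, 0], [0, 0, 0, 0], [0, 0, 0, 0]])

```text
t: 33.65
tcp_pos: [0.6173, 0.2353, 0.1606]
tcp_rot: [-0.0, -0.009, 1.0, 0.0]
contact_force: [-2.3, 0.8, -1.8]
width: 0.655
finger_force: 108.8
```

```bash
python3 st.py
```

```text
[0.61732624 0.23531162 0.16064964] -3.12315272739055
[-3.25681668  0.34011647 -0.5815767 ] [-0.00225164  0.50644628  0.0292603 ] 33.7 F 108.79596948623657
foot x -0.005 Y [-0.0392  0.037 ] mid -0.0011 59
foot x 0.025 Y [-0.0393  0.0377] mid -0.0008 514
foot x 0.055 Y [-0.0391  0.0376] mid -0.0007 89
[215.  56.] 4047 (array([0.5185, 0.1866]), array([0.0384, 0.0258]), np.float64(0.0179), np.float64(0.1663)) X [0.0806 0.1182] Y [-0.0588 -0.0344]
[434.  47.] 5652 (array([0.5168, 0.2783]), array([0.0385, 0.0255]), np.float64(0.0201), np.float64(0.1662)) X [0.081  0.1183] Y [0.0325 0.057 ]
stoptop X [0.04199514 0.09259473] Z 0.19970986222255976
```

Emit:
servo_tool(commands=[[0.08, 0, 0, 0], [0.12, 0, 0, 0], [0.12, 0, 0, 0], [0.12, 0, 0, 0], [0.12, 0, 0, 0], [0.1, 0, 0, 0], [0.06, 0, 0, 0], [0.02, 0, 0, 0], [0, 0, 0, 0], [0, 0, 0, 0]])

```text
t: 34.95
tcp_pos: [0.5733, 0.2345, 0.1606]
tcp_rot: [-0.0, -0.009, 1.0, 0.0]
contact_force: [0.1, 0.2, 1.3]
width: 0.658
finger_force: 108.9
```

Emit:
servo_tool(commands=[[0.02, 0, 0, 0], [0.02, 0, 0, 0], [0.02, 0, 0, 0], [0.02, 0, 0, 0], [0.01, 0, 0, 0], [0.01, 0, 0, 0], [0, 0, 0, 0], [0, 0, 0, 0], [0, 0, 0, 0], [0, 0, 0, 0]])

```text
t: 36.2
tcp_pos: [0.5694, 0.2344, 0.161]
tcp_rot: [0.002, -0.009, 1.0, 0.0]
contact_force: [7.2, 0.3, -2.6]
width: 0.66
finger_force: 108.9
```

```bash
python3 st.py
```

```text
[0.56944094 0.23436496 0.1609795 ] -3.1234610678060144
[ 8.3606304   0.33320785 -2.31378261] [ 0.04470179 -1.57015255  0.07738586] 36.25 F 108.90745908021927
foot x -0.005 Y [-0.0395  0.0375] mid -0.001 62
foot x 0.025 Y [-0.0395  0.0377] mid -0.0009 334
[321.  51.] 1914 (array([0.469 , 0.2316]), array([0.0595, 0.0086]), np.float64(-1.5524), np.float64(0.1641)) X [0.0963 0.1044] Y [-0.03   0.028]
[218. 128.] 4248 (array([0.5041, 0.1857]), array([0.0524, 0.0245]), np.float64(0.0262), np.float64(0.1664)) X [0.0405 0.0919] Y [-0.0588 -0.0371]
[428. 132.] 5643 (array([0.5024, 0.2789]), array([0.0527, 0.0243]), np.float64(-0.002), np.float64(0.1663)) X [0.0406 0.0919] Y [0.0351 0.0571]
stoptop X [0.04184872 0.09279343] Z 0.19976483806211215
```

Emit:
servo_tool(commands=[[0.02, 0, 0, 0], [0.02, 0, 0, 0], [0.02, 0, 0, 0], [0, 0, 0, 0], [0, 0, 0, 0], [0, 0, 0, 0], [0, 0, 0, 0], [0, 0, 0, 0], [0, 0, 0, 0], [0, 0, 0, 0]])

```text
t: 37.5
tcp_pos: [0.5693, 0.2343, 0.162]
tcp_rot: [0.005, -0.009, 1.0, 0.0]
contact_force: [15.1, -0.2, -5.2]
width: 0.658
finger_force: 108.8
```

```bash
python3 st.py | grep -v foot; python3 -c "
from h import *
s=snap('top');W=cloud(s);save(s,'t7.png')"
```

```text
[0.56929773 0.23433531 0.16199109] -3.1239962843072178
[14.75435057  0.66969917 -4.51411025] [ 0.01794832 -3.20113143  0.07354841] 37.55 F 108.81328403949738
[321.  52.] 1950 (array([0.469 , 0.2315]), array([0.0594, 0.0082]), np.float64(-1.5533), np.float64(0.1641)) X [0.0963 0.1044] Y [-0.0299  0.0279]
[219. 128.] 4166 (array([0.5041, 0.1858]), array([0.052 , 0.0243]), np.float64(0.0186), np.float64(0.1664)) X [0.0404 0.0918] Y [-0.0589 -0.0372]
[427. 132.] 5534 (array([0.5024, 0.2789]), array([0.0522, 0.0241]), np.float64(-0.0002), np.float64(0.1663)) X [0.0406 0.0915] Y [0.0352 0.057 ]
stoptop X [0.04187453 0.09306074] Z 0.19990963384517457
```

Blocked at TCP x 0.5693, with 15 N and no further travel, so the holder is home. Relaxing the push, releasing and lifting.

Emit:
servo_tool(commands=[[-0.03, 0, 0, 0], [-0.03, 0, 0, 0], [-0.03, 0, 0, 0], [0, 0, 0, 0], [0, 0, 0, 0], [0, 0, 0, 0], [0, 0, 0, 0], [0, 0, 0, 0], [0, 0, 0, 0], [0, 0, 0, 0]])

```text
t: 38.85
tcp_pos: [0.5695, 0.2343, 0.1606]
tcp_rot: [0.0, -0.009, 1.0, 0.0]
contact_force: [5.3, 0.1, -0.6]
width: 0.656
finger_force: 108.9
```

Emit:
servo_tool(commands=[[0, 0, 0, 0], [0, 0, 0, 0], [0, 0, 0, 0], [0, 0, 0, 0], [0, 0, -0.1, 0], [0, 0, -0.5, 0], [0, 0, -0.7, 0], [0, 0, -0.6, 0], [0, 0, -0.4, 0], [0, 0, 0, 0]], gripper=0.9)

```text
t: 40.1
tcp_pos: [0.5703, 0.2347, 0.301]
tcp_rot: [0.002, -0.009, 1.0, 0.001]
contact_force: [-0.8, -0.5, -0.0]
width: 0.897
finger_force: 0.0
```

```bash
python3 - <<'E'
from look import *
red=(g[...,0]>130)&(g[...,1]<90)&(Z>.165)&(Z<.23)
print('post',rect(W,red,.205,.225),'bar',rect(W,red,.17,.185))
for q in env.regions_of('wrist','holder')[:2]:
    m=cv2.dilate(q['mask'].astype(np.uint8),np.ones((5,5)))>0; print(q['confidence'],rect(W,m,.19,.206),rect(W,m,.153,.206))
k=((Z>.1635)&(Z<.170)&~red&~blue).astype(np.uint8); n,l,stt,c=cv2.connectedComponentsWithStats(k)
for i in range(1,n):
    if stt[i,4]>100:
        q=l==i; print(c[i].round(),stt[i,4],rect(W,q,.16,.17),'X',np.percentile(X[q],[1,99]).round(4),'Y',np.percentile(Y[q],[1,99]).round(4))
st=(abs(Y)<.022)&(Z>.198)&(Z<.2035); print('stop/frame X',np.percentile(X[st],[.5,99.5]))
fb=blue&(Z>.153)&(Z<.16)&(abs(Y)<.05); print('foot X',np.percentile(X[fb],[.5,99.5]))
go([.512,.0867,.3],3.1616)
save(s,'w8.png')
E
```

```text
[0.56955743 0.23444906 0.29908753] -3.1233610786733412
post (array([0.5121, 0.0855]), array([0.0131, 0.013 ]), np.float64(-0.9835), np.float64(0.2157)) bar (array([0.5098, 0.1335]), array([0.0867, 0.0117]), np.float64(-1.5226), np.float64(0.1787))
0.94 (array([0.5471, 0.2328]), array([0.1397, 0.0582]), np.float64(0.0181), np.float64(0.1992)) (array([0.5455, 0.2318]), array([0.144, 0.08 ]), np.float64(0.0204), np.float64(0.1893))
0.78 (array([0., 0.]), array([0., 0.]), np.float64(0.0), np.float64(nan)) (array([0., 0.]), array([0., 0.]), np.float64(0.0), np.float64(nan))
[322.  73.] 566 (array([0.4704, 0.2315]), array([0.0586, 0.0097]), np.float64(-1.5517), np.float64(0.1641)) X [0.0944 0.104 ] Y [-0.0297  0.0279]
[271. 115.] 1567 (array([0.5079, 0.1863]), array([0.0591, 0.0252]), np.float64(0.024), np.float64(0.1664)) X [0.0331 0.0919] Y [-0.0591 -0.0346]
[372. 116.] 1901 (array([0.5063, 0.2781]), array([0.0592, 0.0251]), np.float64(0.0216), np.float64(0.1663)) X [0.0332 0.0919] Y [0.0325 0.057 ]
stop/frame X [-0.01056278  0.09229813]
foot X [-0.0453137   0.06735061]
at [0.5689 0.2343 0.2978] yaw -3.1233 t 40.2 GO [ 0.996 -2.441 -0.036] turn -0.022
  return _methods._mean(a, axis=axis, dtype=dtype,
  ret = ret.dtype.type(ret / rcount)
```

View pics/w8.png

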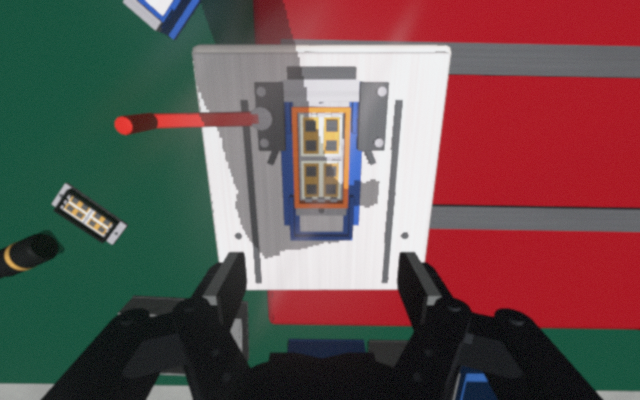

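The wrist picture shows the loaded holder home between the claws with the stop bar at (72,322) in row, col. The lever post is at (125,125) and the module at (155,322). Now I place the shut fingers behind the post.

Emit:
servo_tool(commands=[[0.3, -0.5, 0, -0.25], [0.4, -0.65, 0, -0.25], [0.4, -0.665, 0, -0.25], [0.4, -0.65, 0, 0], [0, 0, 0.3, 0], [0, 0, 0.5, 0], [0, 0, 0.5, 0], [0, 0, 0.4, 0], [0, 0, 0.15, 0], [0, 0, 0, 0]], gripper=0, force=40)

```text
t: 41.45
tcp_pos: [0.4859, 0.0821, 0.1866]
tcp_rot: [-0.001, -0.039, 0.999, 0.0]
contact_force: [0.0, -0.2, 1.1]
width: 0.001
finger_force: 0.0
```

```bash
python3 -c "
from h import *
go([.482,.085,.187],3.22); print(env.state()['width'])"
```

```text
at [0.4859 0.0821 0.1866] yaw -3.0634 t 41.45 GO [ 0.061  0.053 -0.007] turn -0.003
0.0009848693697716536
```

Emit:
servo_tool(commands=[[-0.12, 0.05, 0, 0], [-0.127, -0.024, 0, -1], [-0.127, -0.024, 0, -1], [-0.127, -0.024, 0, -1], [-0.127, -0.024, 0, -1], [-0.127, -0.024, 0, -1], [-0.127, -0.024, 0, -1], [-0.127, -0.024, 0, -1], [-0.127, -0.024, 0, -1], [0, 0, 0, 0]])

```text
t: 42.7
tcp_pos: [0.555, 0.0964, 0.1882]
tcp_rot: [0.001, -0.351, 0.936, -0.0]
contact_force: [0.6, 0.7, 0.0]
width: -0.003
finger_force: 0.0
```

```bash
cat > cam.py <<'E'
from look import *
st=env.state(); print(st['contact_force'],st['t'])
red=(g[...,0]>120)&(g[...,1]<90)&(g[...,2]<90)&(Z>.165)&(Z<.23)&(W[...,1]<.3)
for a,b in((.205,.225),(.17,.185)):
    try: print(rect(W,red,a,b),(red&(Z>a)&(Z<b)).sum())
    except Exception as e: print('none')
piv=np.array([.508,.1815]); d=T[:2]-piv; k=np.array([np.cos(y),np.sin(y)]); print('TCP rel pivot r',np.hypot(*d),'lever angle est (contact 18mm)',np.arctan2(d[1],d[0])+np.arctan2(18,95), 'yaw-based', y+2*np.pi-4.712)
E
python3 cam.py
```

```text
[0.55464351 0.09631118 0.18814629] -2.4244461950234717
[-0.18646881  0.79105769 -0.24107249] 42.75
(array([0.5707, 0.1099]), array([0.0041, 0.0032]), np.float64(0.5273), np.float64(0.216)) 37
(array([0.5328, 0.1496]), array([0.074 , 0.0121]), np.float64(-0.8817), np.float64(0.1787)) 1991
TCP rel pivot r 0.09712235382303755 lever angle est (contact 18mm) -0.8825968089977891 yaw-based -0.8532608878438852
```

Emit:
servo_tool(commands=[[-0.127, -0.024, 0, -1], [-0.127, -0.024, 0, -1], [-0.127, -0.024, 0, -1], [-0.127, -0.024, 0, -1], [-0.127, -0.024, 0, -1], [-0.127, -0.024, 0, -1], [-0.127, -0.024, 0, -1], [-0.127, -0.024, 0, -1], [-0.127, -0.024, 0, -1], [0, 0, 0, 0]])

```text
t: 44.0
tcp_pos: [0.599, 0.1477, 0.1879]
tcp_rot: [0.0, -0.658, 0.753, -0.0]
contact_force: [0.0, 0.4, -0.7]
width: 0.0
finger_force: 0.0
```

```bash
python3 cam.py
```

```text
[0.59896594 0.14765053 0.18779088] -1.7052118801623073
[-0.04280645 -0.55561059  0.13658656] 44.05
(array([0.5944, 0.1556]), array([0.0346, 0.0042]), np.float64(1.0529), np.float64(0.2157)) 63
(array([0.5286, 0.1786]), array([0.1137, 0.0192]), np.float64(-0.3011), np.float64(0.1785)) 2028
TCP rel pivot r 0.09705971761559697 lever angle est (contact 18mm) -0.1689819625167106 yaw-based -0.13402657298272125
```

Emit:
servo_tool(commands=[[-0.127, -0.024, 0, -1], [-0.1, -0.02, 0, -0.8], [-0.06, 0, 0, 0], [-0.03, 0, 0, 0], [-0.02, 0, 0, 0], [-0.02, 0, 0, 0], [-0.02, 0, 0, 0], [0, 0, 0, 0], [0, 0, 0, 0], [0, 0, 0, 0]])

```text
t: 45.3
tcp_pos: [0.6032, 0.1654, 0.1878]
tcp_rot: [0.003, 0.71, -0.705, 0.003]
contact_force: [0.3, -12.7, 1.8]
width: 0.002
finger_force: 6.7
```

```bash
python3 cam.py
```

```text
[0.60313647 0.16543487 0.1877863 ] -1.5635860511633257
[  0.76586085 -13.10725129   2.96594997] 45.35
(array([0.6025, 0.1859]), array([0.0036, 0.0033]), np.float64(-1.5615), np.float64(0.2159)) 45
(array([0.5477, 0.1801]), array([0.0744, 0.0127]), np.float64(0.0069), np.float64(0.1786)) 2001
TCP rel pivot r 0.09648334875762819 lever angle est (contact 18mm) 0.019968034257438705 yaw-based 0.007599256016260547
```

The lever is against its end stop at about 0.02 rad in world axes, which is fully locked. Backing off and checking.

Emit:
servo_tool(commands=[[0.1, 0, 0, 0], [0.3, 0, 0, 0], [0.5, 0, 0, 0], [0.3, 0, -0.3, 0], [0, 0, -0.7, 0], [0, 0, -0.8, 0], [0, 0, -0.5, 0], [0, 0, 0, 0], [0, 0, 0, 0], [0, 0, 0, 0]])

```text
t: 46.6
tcp_pos: [0.6027, 0.0977, 0.3242]
tcp_rot: [0.001, 0.711, -0.703, -0.001]
contact_force: [0.0, 0.1, 0.3]
width: 0.004
finger_force: 0.0
```

```bash
python3 - <<'E'
from h import *
for cam in('wrist','top'):
    s=snap(cam);W=cloud(s);Z=W[...,2];g=s['color'].astype(int)
    red=(g[...,0]>120)&(g[...,1]<90)&(g[...,2]<90)&(Z>.165)&(Z<.23)&(W[...,1]<.3)
    try:
        print(cam,'post',rect(W,red,.205,.225),'bar',rect(W,red,.17,.185))
        for q in env.regions_of(cam,'holder')[:2]:
            m=q['mask']; print(rect(W,m,.19,.206))
    except Exception as e: print(e)
im=s['color'][130:310,110:470,::-1]; cv2.imwrite('pics/end.png',cv2.resize(im,None,fx=2.2,fy=2.2,interpolation=cv2.INTER_CUBIC)); print(env.state()['t'])
E
```

```text
wrist post (array([0., 0.]), array([0., 0.]), np.float64(0.0), np.float64(nan)) bar (array([0.5452, 0.1801]), array([0.0568, 0.0118]), np.float64(-0.006), np.float64(0.1785))
(array([0.541 , 0.2294]), array([0.1358, 0.0367]), np.float64(0.2501), np.float64(0.1988))
(array([0., 0.]), array([0., 0.]), np.float64(0.0), np.float64(nan))
top post (array([0.6009, 0.1798]), array([0.004 , 0.0033]), np.float64(-1.3805), np.float64(0.2143)) bar (array([0.5614, 0.1813]), array([0.0766, 0.0087]), np.float64(0.0191), np.float64(0.1775))
(array([0., 0.]), array([0., 0.]), np.float64(0.0), np.float64(nan))
(array([0.546, 0.225]), array([0.1395, 0.0779]), np.float64(-0.0234), np.float64(0.1976))
46.8
  return _methods._mean(a, axis=axis, dtype=dtype,
  ret = ret.dtype.type(ret / rcount)
```

View pics/end.png

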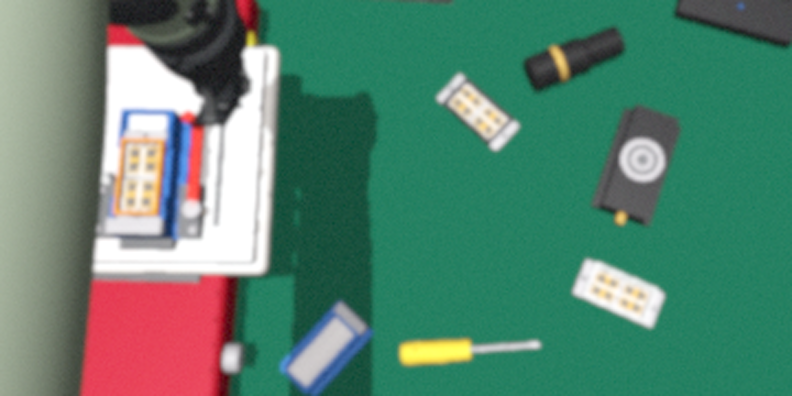

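The final crop shows the lever lying along the holder, from the post at about (118,190) to the pivot at (208,190) in row, col. The loaded holder is home against the stop bar and the other items have not moved. Handing in.

```bash
python3 -c "
from h import *
print(env.hand_in())"
```

```text
the job is handed in; nothing more can be done
None
```

I handed the job in at about 47 s: the orange module is under the lip at the holder's stop, the loaded holder is home against the stage's end stop, and the cam lever is fully locked; the hand-in returned no verdict.

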